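Counter-hold the hidden pivot bolt of a sagging detector arm

TASK

The detector arm on the front of the black bracket has sagged because its pivot is loose. Reach from above into the narrow gap between the bracket and the red controller box, grip the brass hex bolt head hidden there, turn it until the detector arm is level, hold it there without letting it turn for about four seconds, and finish while still holding it level, ready for a colleague to tighten the front nut. Do not touch the detector arm or its nut, and leave the post, the lens case and the lens tube where they stand.

Things in the scene. Friction and masses are not known exactly. Their poses are not given: they have to be found in the camera images.
- fixture: Fixed. Origin on the table straight below the bolt head's centre; x forward along the level bolt axis, y along the bracket to the detector, z up; yaw within 0.45 rad. Black bracket plate: x 24 to 34, y -55 to 55, top z 135 mm. Red box, white lid: x -148 to -28, y -100 to 100, top z 119 mm. The gap between them is 52 mm wide, open above and at both y ends, clear down to z 12 mm.
- bolt_head (a point): Centre of the brass hex head in the gap: 27 mm across flats, 18 mm thick along x, 115 mm above the table, 24 mm behind the bracket plate. x is the bolt axis, y parallel to the arm; it turns with the arm, cannot shift. One pair of flats is turned +0.27 rad about x from facing y: they are near vertical while the arm sags and 0.27 rad off vertical when it is level. 21 mm round neck to the bracket.
- detector (a point): Centre of the black round detector (38 mm diameter, 30 mm long along x), at the arm's end; it lies 118 mm in y and 52 mm in x from the bolt head's centre, axes as the bolt head's. Arm: aluminium bar 165 x 14 x 8 mm on the bracket's front at x 37 to 45 mm, brass nut (32 mm diameter) at the pivot to x 57. Arm, nut and detector are not to be touched. Yellow marks show the level line.
- pivot (a joint): Angle of bolt and arm together, rad: 0 level, negative sagging (-0.16 to -0.37 at the start, by the detector's hidden weight), positive raised; positive is right-handed about the fixture's x. A soft spring in the pivot carries part of the weight, so the arm springs back to its sag whenever the bolt is let go; holding it level takes up to 0.15 N m.
- post: Loose bystander: steel optical post, 25 mm diameter, 60 mm tall, on a 44 mm foot, standing beside the gap on the fixture's -y side. Origin at the centre of its underside.
- lens_case: Loose bystander: white lens case 70 x 50 x 28 mm, in front of the bracket. Origin at the centre of its underside.
- lens_tube: Loose bystander: black lens tube with a blue band, 36 mm diameter, 45 mm tall, standing beyond the detector on the fixture's +y side. Origin at the centre of its underside.

How it is judged:
By the outcome, as a careful person would: the job done as asked, in the order asked, and still so for the second after the job is handed in, while the arm keeps its last pose, push and grip.
It also fails if it takes over 35 s, if anything falls off the work surface, if the arm or the gripper's body presses on something with over 40 N, if the wrist force passes 120 N, or if a joint passes its speed limit or range.

ROBOT

A 7-joint arm with a two-finger parallel gripper is mounted at the origin on the work surface. World frame = base frame: x ahead of the robot, y to its left, z up, the work surface at z = 0. Lengths are in m, angles in rad, forces in N, time in s.
With the tool pointing down it reaches from about 0.425 to 0.925 m from the base axis. Payload 6.8 kg.
Tool frame: the origin (TCP) lies between the finger pads, 19 mm behind the fingertips; this is the grasp point; z points along the fingers, y is the line along which they close (so a half turn about z gives the same grasp; the last joint's range is limited). The gripper opens to 85 mm and grips with 20 to 120 N. Pads are 22 mm wide; open, the fingers measure 114 mm over their backs; the gripper's body (76 mm by 85 mm) begins 54 mm behind the grasp point. The pads swing forward as they close: fully open they stand 13 mm farther back than shut.
Start: joints at [-1.351, 0.477, 0.022, 1.555, -0.011, 1.109, -0.083], TCP at [0.217, 0.639, 0.25] pointing down, gripper open.
Joint ranges: [-2.96, 2.96], [-0.34, 2.1], [-1.41, 1.46], [0.24, 2.44], [-1.37, 4.51], [0.17, 1.92], [-2.96, 2.96]. Speed limits (rad/s): [2.39, 2.39, 3.14, 3.14, 3.14, 3.14, 3.14].

INTERFACE

Orientations are given as a unit quaternion [w, x, y, z].
In Python, from station import bot gives the robot as it stands.
- The arm moves only by the tool servo_tool, never from a script. Its argument "motion" is a list that holds one entry, the list of rows, each a list of 7 numbers: the shift along the tool's x, y, z in m, then the turn, a rotation vector about the tool's x, y, z in units of 5 degrees (1.0 is 5 degrees), then the opening, from 0 (shut) to 1 (fully open). A call has 1 to 20 rows; each row is the pose to reach, as a shift and turn from the pose commanded when the call began, along the tool's axes at that moment; what a row does not reach only later rows make up. A row lasts 1/12 s, in which the tool goes at most 41.7 mm and 7.16 degrees, less where a joint would pass 70% of its speed; a pose out of reach is approached as far as the arm can. A call with a gripper value outside its range is refused whole. The fingers move at their own pace and stop on an object; "grip_force" is the grip in N (left out, the last holds). Time passes only in rows, so rows that repeat a pose let the fingers close. It gives the time, the measured TCP pose, the force, the opening and the grip force at its end, in the units of the state.
- bot.get_obs(): the state, without advancing time (a new reading comes with each control period).
- bot.read_camera(name): name is "scene" or "side" or "wrist"; returns a dict with "img" (420x560x3 uint8, red, green, blue), "K" (3x3 intrinsics, pixels), "k1" (the pictures are not rectified: a ray, as slopes to the right and down, at radius r is drawn at 1 + k1 r^2 times it, then the intrinsics apply), "pose" (4x4, takes a point from camera to world coordinates). Camera axes: x right, y down, z forward; pixel columns grow to the right and rows downward; lengths in m; the calibration is good to about 2 mm. A picture is of the moment at which its call begins. There is no depth.
- bot.hand_in(): hands the job in; it is judged then, once.
The state is a dict: "t": time; "q": joint angles; "joint_vel": joint speeds; "joint_torque": joint torques, N m; "eef_pos": TCP position; "tool_rot": TCP orientation; "contact_force": force on the tool from outside, world axes, zero at the start; "torque": the same for the moment, N m; "gripper_width": opening from 0.0 (shut) to 1.0 (fully open); "grasp_force": force on a finger pad.
Only numpy, scipy, OpenCV 4.12 (cv2) and the standard library are available. Lean on these libraries where they do the work, as an engineer would, in place of code of your own. Each camera call takes 0.05 s, during which the arm holds its last target. There are 200 camera calls.

## Working session

There is one attempt and no reset: what is moved stays moved. The work goes in short steps, Python scripts to look and compute and a tool call to move; the robot and the scene stay as the last step left them, time stands still between calls to the robot, and variables do not carry over. Pictures are saved under pics/ and viewed, at most 10 in all, crops included, and the job is handed in when it is done.

Besides the shell and the picture viewer there is one more tool, called after ">>>" by a JSON object that holds its "fn" and its "kwargs". servo_tool: Moves the arm, as the interface text tells. Its arguments: {"type":"object","properties":{"motion":{"type":"array"},"grip_force":{"type":"number"}},"required":["motion"]}

```bash
mkdir -p pics; ls; python3 - <<'E'
from station import bot
import cv2,numpy as np
o=bot.get_obs()
for k in ("t","eef_pos","tool_rot","gripper_width"):print(k,o[k])
a=[]
for n in("scene","side","wrist"):
    c=bot.read_camera(n);cv2.imwrite(f"pics/raw_{n}.png",c["img"][:,:,::-1]);np.savez(f"pics/{n}.npz",**c)
    print(n,c["K"].tolist(),c["k1"],c["pose"].round(4).tolist())
E
```

```text
pics
t 0.0
eef_pos [0.21717334 0.63851788 0.24902568]
tool_rot [-7.67376899e-05  1.63159943e-01  9.86599204e-01 -9.15760880e-04]
gripper_width 0.9972011672408625
scene [[430.7283818271752, 0.0, 279.03005696003663], [0.0, 430.7283818271752, 205.3583426066311], [0.0, 0.0, 1.0]] -0.11592833313010574 [[-0.7709, 0.3753, -0.5147, 1.0887], [0.6369, 0.4656, -0.6145, 0.6334], [0.009, -0.8015, -0.5979, 0.6363], [0.0, 0.0, 0.0, 1.0]]
side [[380.04136474588955, 0.0, 282.43364349173504], [0.0, 380.04136474588955, 205.71054287656128], [0.0, 0.0, 1.0]] -0.012477769752330989 [[0.8859, -0.2825, 0.3678, 0.2597], [-0.4637, -0.5212, 0.7165, -0.5892], [-0.0107, -0.8053, -0.5927, 0.6794], [0.0, 0.0, 0.0, 1.0]]
wrist [[299.94822328615885, 0.0, 277.88014533038654], [0.0, 299.94822328615885, 212.3266441114248], [0.0, 0.0, 1.0]] -0.06548176379083678 [[0.3226, 0.9114, 0.2554, 0.1522], [0.9465, -0.3102, -0.0887, 0.6607], [-0.0016, 0.2704, -0.9628, 0.3743], [0.0, 0.0, 0.0, 1.0]]
```

View pics/raw_scene.png

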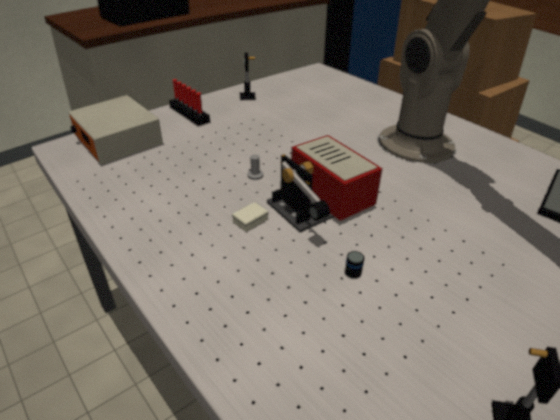

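View pics/raw_side.png

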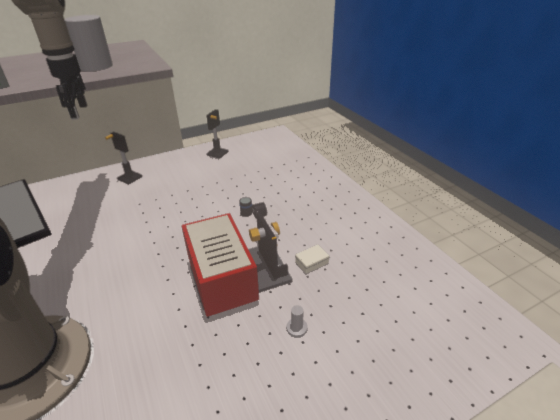

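View pics/raw_wrist.png

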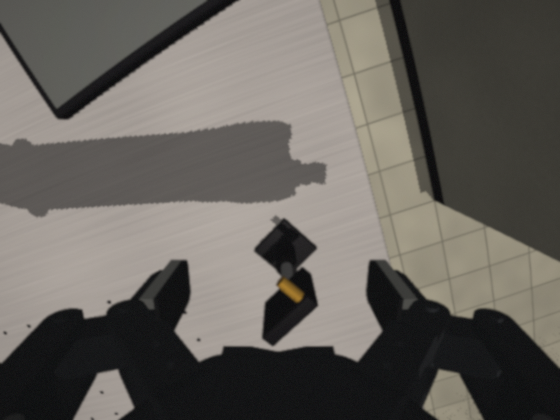

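The scene view shows the red box with its white lid around (335,175), the bracket at (300,195), the detector end at about (318,212), the post at (255,167), the case at (250,216) and the tube at (355,264). In the side view the lid is at (220,243), the brass head at (258,234), the nut at (277,230), the post at (297,320), the case at (312,258) and the tube at (246,206). The wrist view shows only an unrelated mount. I'll enlarge the bracket area in both views.

```bash
cat > h.py <<'E'
import numpy as np,cv2
def load(n):
    d=np.load(f"pics/{n}.npz");return {k:d[k] for k in d}
def rays(c,uv):
    uv=np.atleast_2d(np.float64(uv))
    D=np.array([float(c["k1"]),0,0,0])
    s=cv2.undistortPoints(uv[:,None],c["K"],D,None,None,None)[:,0] if 0 else cv2.undistortPointsIter(uv[:,None],c["K"],D,None,None,(3,50,1e-10))[:,0]
    d=np.c_[s,np.ones(len(s))]@c["pose"][:3,:3].T
    return c["pose"][:3,3],d
def plane(c,uv,z):
    o,d=rays(c,uv);return o+d*((z-o[2])/d[:,2])[:,None]
def tri(cs,uvs):
    A=np.zeros((3,3));b=np.zeros(3);L=[]
    for c,uv in zip(cs,uvs):
        o,d=rays(c,uv);d=d[0]/np.linalg.norm(d[0]);P=np.eye(3)-np.outer(d,d);A+=P;b+=P@o;L.append((P,o))
    p=np.linalg.solve(A,b);return p,[np.linalg.norm(P@(p-o)) for P,o in L]
def proj(c,P):
    R=c["pose"][:3,:3].T;t=-R@c["pose"][:3,3]
    return cv2.projectPoints(np.float64(np.atleast_2d(P)),cv2.Rodrigues(R)[0],t,c["K"],np.array([float(c["k1"]),0,0,0]))[0][:,0]
E
python3 - <<'E'
from h import *
a=load("scene")["img"][120:240,230:390,::-1];b=load("side")["img"][190:340,170:330,::-1]
f=lambda i:cv2.convertScaleAbs(cv2.resize(i,None,fx=2.5,fy=2.5,interpolation=3),alpha=1.5)
a,b=f(a),f(b)
a=cv2.copyMakeBorder(a,0,b.shape[0]-a.shape[0],0,0,0)
cv2.imwrite("pics/z.png",np.hstack([a,b]))
E
```

```text
(no output)
```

View pics/z.png

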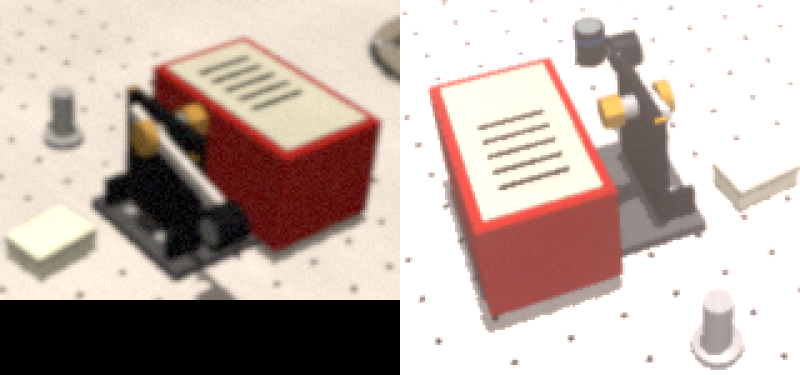

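Left half (scene, 2.5x from (230,120)): lid corners at (155,68), (245,38), (379,122) and (292,158), with the head peeking out at (193,118). Right half (side, from (170,190)): lid corners at (431,89), (550,59), (617,188) and (478,229), and the head at (611,111). I'll triangulate from these.

```bash
python3 - <<'E'
from h import *
S,D=load("scene"),load("side")
s=lambda u,v:(230+(u+.5)/2.5-.5,120+(v+.5)/2.5-.5); d=lambda u,v:(170+(u-399.5)/2.5-.5,190+(v+.5)/2.5-.5)
C={"+-":((155,68),(617,188)),"--":((245,38),(478,229)),"-+":((379,122),(431,89)),"++":((292,158),(550,59))}
L={"+-":(-28,-100),"--":(-148,-100),"-+":(-148,100),"++":(-28,100)}
M=[];F=[]
for k,(a,b) in C.items():
    p,e=tri([S,D],[s(*a),d(*b)]);print(k,p.round(4),np.round(e,4));M.append(p);F.append(L[k])
M=np.array(M);F=np.c_[np.array(F)/1e3,[.119]*4]
m,f=M[:,:2].mean(0),F[:,:2].mean(0);H=((M[:,:2]-m)[:,:,None]*(F[:,:2]-f)[:,None]).sum(0)
yaw=np.arctan2(H[1,0]-H[0,1],H[0,0]+H[1,1]);R=np.array([[np.cos(yaw),-np.sin(yaw)],[np.sin(yaw),np.cos(yaw)]])
o=m-R@f;print("yaw",yaw,"origin",o,"res",(M[:,:2]-(F[:,:2]@R.T+o)).round(4).tolist())
print("head side ray",plane(D,d(611,111),.115), "head tri",tri([S,D],[s(193,118),d(611,111)]))
P=np.r_[o,.115];print("proj",proj(S,P),s(193,118),proj(D,P),d(611,111))
E
```

```text
+- [ 0.4652 -0.0663  0.1177] [0.001 0.001]
-- [ 0.3499 -0.056   0.118 ] [0.0007 0.0007]
-+ [0.3658 0.1366 0.1154] [0.0004 0.0004]
++ [0.4791 0.1281 0.1168] [0.0036 0.0036]
yaw -0.07839379282233482 origin [0.50272354 0.02871462] res [[-0.0018, 0.0024], [0.0026, 0.0034], [0.0028, -0.0034], [-0.0036, -0.0025]]
head side ray [[0.50260211 0.02717277 0.115     ]] head tri (array([0.50027789, 0.02603556, 0.11745851]), [np.float64(0.0018564833014049634), np.float64(0.0018564833014047702)])
proj [[306.06945622 168.85415313]] (306.9, 166.9) [[253.87126812 233.69502517]] (254.1, 234.1)
```

The lid corners triangulate to 116–118 mm high (119 expected), and the head to about (0.502, 0.027) and 117 mm (115 expected), so they're consistent. The yaw is −0.078. Next I'll work out the sag and the approach move.

```bash
cat >> h.py <<'E'
from scipy.spatial.transform import Rotation as Ro
YAW=-.078;B=np.array([.5025,.0275,.115])
RF=Ro.from_euler("z",YAW).as_matrix()
def rot(q):return Ro.from_quat(q,scalar_first=True)
def want(tilt): # tool x=-fx, y=fy, z down, then tilt about fx
    return Ro.from_matrix(RF@Ro.from_rotvec([tilt,0,0]).as_matrix()@np.diag([-1.,1,-1]))
def delta(o,p,tilt):
    R=rot(o["tool_rot"]);return R.inv().apply(np.array(p)-o["eef_pos"]).round(4),((R.inv()*want(tilt)).as_rotvec()/np.radians(5)).round(3)
def fx(p):return (np.atleast_2d(p)-[B[0],B[1],0])@RF   # to fixture coords
def xplane(c,uv,x): # ray with fixture plane x
    o,d=rays(c,uv);o=fx(o)[0];d=d@RF;return o+d*((x-o[0])/d[:,0])[:,None]
E
python3 - <<'E'
from h import *
from station import bot
S,D=load("scene"),load("side")
s=lambda u,v:(230+(u+.5)/2.5-.5,120+(v+.5)/2.5-.5); d=lambda u,v:(170+(u-399.5)/2.5-.5,190+(v+.5)/2.5-.5)
p=xplane(S,[s(229,230)],.067)[0];print("det front",p,"sag",np.arctan2(p[2]-.115,p[1]))
p=xplane(S,[s(145,138)],.057)[0];print("nut front",p)
for t in (-.37,-.16):
    P=np.array([.067,.118*np.cos(t),.115+.118*np.sin(t)])@RF.T+[B[0],B[1],0];q=proj(S,P)[0];print(t,((q-[230,120])*2.5).round())
print(delta(bot.get_obs(),[B[0],B[1],.25],0))
E
```

```text
det front [0.067      0.13747539 0.10679495] sag -0.05961308930036384
nut front [0.057      0.00763879 0.12249173]
-0.37 [205. 245.]
-0.16 [211. 227.]
(array([-0.4669, -0.4868, -0.    ]), array([-1.600e-02, -1.000e-03, -2.862e+00]))
```

>>> {"fn": "servo_tool", "kwargs": {"motion": [[[-0.009, -0.01, 0, 0, 0, -0.06, 0.8], [-0.028, -0.029, 0, 0, 0, -0.17, 0.7], [-0.051, -0.054, 0, 0, 0, -0.31, 0.6], [-0.079, -0.083, 0, 0, 0, -0.49, 0.6], [-0.107, -0.112, 0, 0, 0, -0.66, 0.6], [-0.135, -0.141, 0, 0, 0, -0.83, 0.6], [-0.163, -0.17, 0, 0, 0, -1.0, 0.6], [-0.191, -0.2, 0, 0, 0, -1.17, 0.6], [-0.219, -0.229, 0, 0, 0, -1.34, 0.6], [-0.248, -0.258, 0, 0, 0, -1.52, 0.6], [-0.276, -0.287, 0, 0, 0, -1.69, 0.6], [-0.304, -0.317, 0, 0, 0, -1.86, 0.6], [-0.332, -0.346, 0, 0, 0, -2.03, 0.6], [-0.36, -0.375, 0, 0, 0, -2.2, 0.6], [-0.388, -0.404, 0, 0, 0, -2.37, 0.6], [-0.411, -0.429, 0, 0, 0, -2.52, 0.6], [-0.434, -0.453, 0, 0, 0, -2.66, 0.6], [-0.453, -0.472, 0, 0, 0, -2.77, 0.6], [-0.462, -0.482, 0, 0, 0, -2.83, 0.6], [-0.467, -0.487, 0, 0, 0, -2.86, 0.6]]]}}

```text
t: 1.82
eef_pos: [0.5031, 0.025, 0.2499]
tool_rot: [0.0, 0.041, 0.999, -0.0]
contact_force: [-0.5, 0.5, 0.7]
gripper_width: 0.602
grasp_force: 0.0
```

```bash
python3 - <<'E'
from h import *
from station import bot
c=bot.read_camera("wrist");np.savez("pics/w1.npz",**c);o=bot.get_obs()
s=bot.read_camera("scene");np.savez("pics/s1.npz",**s)
print(o["t"],o["eef_pos"],o["tool_rot"],o["gripper_width"],o["q"].round(2))
print(delta(o,[B[0],B[1],.25],0));print(c["pose"].round(3))
P=B+[0,0,0];print(proj(c,P))
cv2.imwrite("pics/w1.png",cv2.convertScaleAbs(cv2.resize(c["img"][:,:,::-1],(800,600)),alpha=1.5))
E
```

```text
1.8667 [0.50326081 0.02507657 0.2499325 ] [ 9.90267877e-05  4.08020547e-02  9.99167158e-01 -4.16578762e-04] 0.5998543158349393 [-0.48  0.2   0.36  1.98 -0.08  0.98  1.4 ]
(array([ 0.001 ,  0.0024, -0.0001]), array([-0.009,  0.003, -0.042]))
[[ 0.082  0.959  0.269  0.435]
 [ 0.997 -0.079 -0.023  0.03 ]
 [-0.001  0.27  -0.963  0.375]
 [ 0.     0.     0.     1.   ]]
[[280.96345215 206.68937785]]
```

View pics/w1.png

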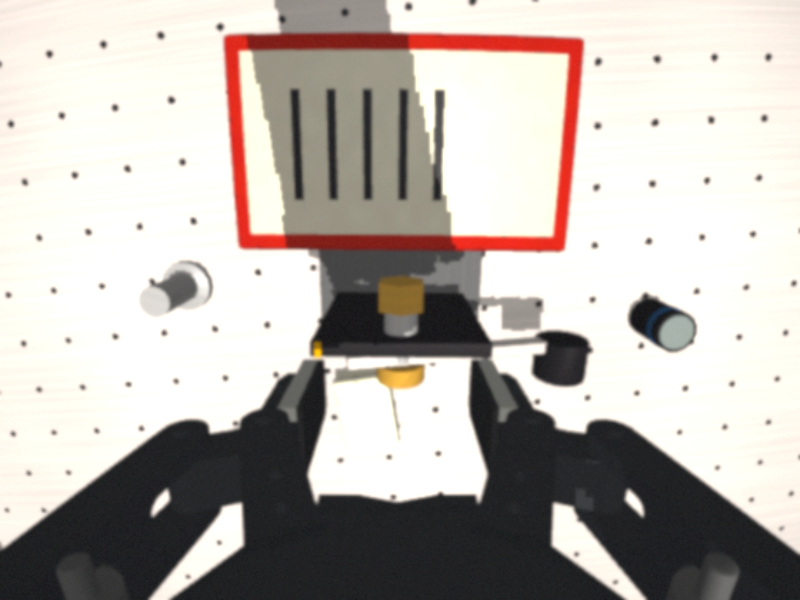

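The picture (scale 1.43) shows the brass head at (401,295), the bracket top at (312–490,350), the nut at (401,375), the detector at (560,357), the post at (175,290) and the tube at (663,325). The head is within a pixel of where I predicted. Now I'll refine the head and yaw from this view, and measure the arm's slope in the scene view.

```bash
python3 - <<'E'
from h import *
W=load("w1");S=load("scene");S1=load("s1")
uv=lambda u,v:((u+.5)*.7-.5,(v+.5)*.7-.5)
c=plane(W,[uv(240,247),uv(565,249),uv(582,40),uv(226,36)],.119);print(fx(c).round(4))
print("head top back edge",fx(plane(W,[uv(379,280),uv(423,280),uv(379,312),uv(423,312)],.1285)).round(4))
h=cv2.cvtColor(W["img"],cv2.COLOR_RGB2HSV);m=cv2.inRange(h,(12,120,40),(30,255,255))
n,l,st,ce=cv2.connectedComponentsWithStats(m)
for i in range(1,n):
    if st[i,4]>15:print(st[i],ce[i].round(1),"fx@.128",fx(plane(W,[ce[i]],.128)).round(4))
for z in(.104,.08):print("det top",z,fx(plane(W,[uv(563,345)],z)).round(4))
# head from wrist+side triangulation
Dd=load("side");h=cv2.cvtColor(Dd["img"],cv2.COLOR_RGB2HSV);m=cv2.inRange(h,(12,120,40),(30,255,255));n,l,st,ce=cv2.connectedComponentsWithStats(m)
for i in range(1,n):
    if st[i,4]>8:print("side",st[i],ce[i].round(1))
p,e=tri([W,Dd],[uv(401,295),(254.1,234.3)]);print("tri",p,fx(p),e)
f=lambda c:cv2.convertScaleAbs(cv2.resize(c["img"][145:225,265:335,::-1],None,fx=5.7,fy=5.7,interpolation=cv2.INTER_CUBIC),alpha=1.6)
cv2.imwrite("pics/z2.png",np.hstack([f(S),f(S1)]))
E
```

```text
[[-0.0318 -0.0977  0.119 ]
 [-0.0298  0.0991  0.119 ]
 [-0.1455  0.0992  0.119 ]
 [-0.1482 -0.0956  0.119 ]]
head top back edge [[-0.013  -0.0134  0.1285]
 [-0.0129  0.0125  0.1285]
 [ 0.0067 -0.0137  0.1285]
 [ 0.0068  0.0127  0.1285]]
[264 193  33  28 800] [280.  206.9] fx@.128 [[-0.0032 -0.0009  0.128 ]]
[219 238   7  13  79] [221.9 243.7] fx@.128 [[ 0.0302 -0.0524  0.128 ]]
[264 256  32  16 392] [280.2 263.4] fx@.128 [[ 0.0494 -0.0009  0.128 ]]
det top 0.104 [[0.0382 0.1103 0.104 ]]
det top 0.08 [[0.0476 0.1203 0.08  ]]
side [210 115   7   4  15] [212.9 116.4]
side [106 134   7   5  21] [109.2 136. ]
side [272 223   7   9  37] [275.6 226.4]
side [250 229  10  11  79] [254.3 233.6]
side [272 237   4   3   9] [273.3 237.7]
tri [0.50242619 0.02713026 0.11444041] [[-4.47704867e-05 -3.74364161e-04  1.14440407e-01]] [np.float64(0.00012209891372280842), np.float64(0.0001220989137228687)]
```

View pics/z2.png

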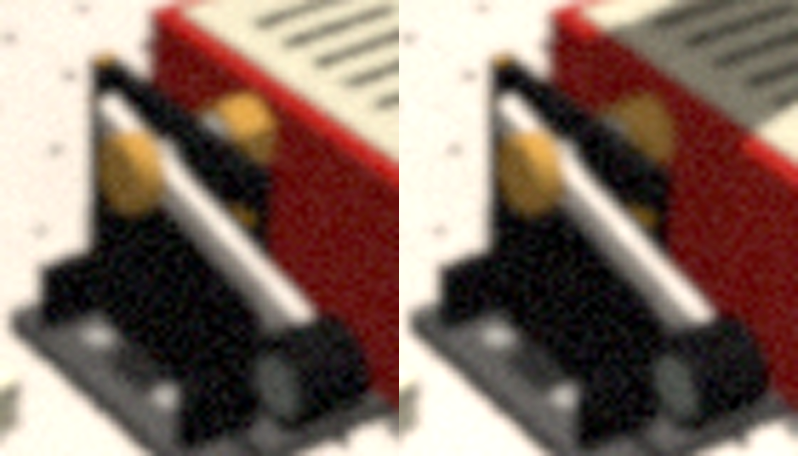

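The detector's front face centre is at about (280,390) in the 5.7x crop from (265,145), the nut front at about (125,180), and the bar's bright top face runs from about (172,160) to (308,312). From these I'll estimate the sag three ways.

```bash
python3 - <<'E'
from h import *
S=load("scene")
z=lambda u,v:(265+(u+.5)/5.7-.5,145+(v+.5)/5.7-.5)
a,b=xplane(S,[z(172,160),z(308,312)],.041);print(a,b,np.arctan2(b[2]-a[2],b[1]-a[1]))
n=xplane(S,[z(122,182)],.057)[0];d=xplane(S,[z(280,390)],.067)[0];print(n,d,np.arctan2(d[2]-n[2],d[1]-n[1]))
for t in(-.16,-.2,-.25,-.3,-.37):
    P=np.array([.067,.118*np.cos(t),.115+.118*np.sin(t)])@RF.T+[B[0],B[1],0];print(t,((proj(S,P)[0]-[265,145])*5.7).round())
from station import bot
for t in(0,.27): print(delta(bot.get_obs(),[B[0]-.001,B[1],.115],t))
E
```

```text
[0.041      0.01213971 0.12499306] [0.041      0.09755133 0.10317371] -0.25011187396686235
[0.057      0.00143859 0.11493197] [0.067      0.11462083 0.0888625 ] -0.2263835580318212
-0.16 [282. 374.]
-0.2 [280. 383.]
-0.25 [277. 394.]
-0.3 [273. 404.]
-0.37 [267. 417.]
(array([0.0013, 0.0007, 0.1348]), array([-0.003, -0.003, -0.026]))
(array([0.0013, 0.0007, 0.1348]), array([-3.097e+00,  1.000e-03, -2.700e-02]))
```

The estimates agree on a sag of about −0.235 rad, which puts the flats 0.035 rad from vertical. I'll descend with that tilt, fingers at 51 mm.

>>> {"fn": "servo_tool", "kwargs": {"motion": [[[0.001, 0.001, 0.006, -0.05, 0, 0, 0.6], [0.001, 0.001, 0.02, -0.1, 0, 0, 0.6], [0.001, 0.001, 0.036, -0.2, 0, 0, 0.6], [0.001, 0.001, 0.052, -0.3, 0, 0, 0.6], [0.001, 0.001, 0.068, -0.4, 0, 0, 0.6], [0.001, 0.001, 0.084, -0.4, 0, 0, 0.6], [0.001, 0.001, 0.1, -0.4, 0, 0, 0.6], [0.001, 0.001, 0.113, -0.4, 0, 0, 0.6], [0.001, 0.001, 0.124, -0.4, 0, 0, 0.6], [0.001, 0.001, 0.131, -0.4, 0, 0, 0.6], [0.001, 0.001, 0.135, -0.4, 0, 0, 0.6], [0.001, 0.001, 0.135, -0.4, 0, 0, 0.6], [0.001, 0.001, 0.135, -0.4, 0, 0, 0.6]]]}}

```text
t: 3.0
eef_pos: [0.5019, 0.029, 0.1152]
tool_rot: [0.001, 0.039, 0.999, 0.018]
contact_force: [-0.4, -0.4, 0.5]
gripper_width: 0.601
grasp_force: 0.0
```

```bash
python3 - <<'E'
from h import *
from station import bot
a=[bot.read_camera(n) for n in("wrist","side")];o=bot.get_obs()
np.savez("pics/w2.npz",**a[0]);np.savez("pics/d2.npz",**a[1])
print(o["t"],o["eef_pos"],o["contact_force"].round(1),o["torque"].round(2),o["gripper_width"],o["q"].round(2))
print(delta(o,[B[0]-.001,B[1],.115],.035))
f=lambda i:cv2.convertScaleAbs(i[:,:,::-1],alpha=1.5)
cv2.imwrite("pics/w2.png",np.hstack([f(a[0]["img"][40:400,80:480]),f(cv2.resize(a[1]["img"][180:300,185:318],(400,360),interpolation=3))]))
E
```

```text
3.1 [0.50222337 0.0288475  0.11561433] [0.  0.3 0.4] [ 0.01 -0.    0.05] 0.6000782222072654 [-0.4   0.39  0.3   2.1  -0.23  0.67  1.55]
(array([ 0.0006, -0.0014,  0.0006]), array([ 0.004,  0.014, -0.002]))
```

View pics/w2.png

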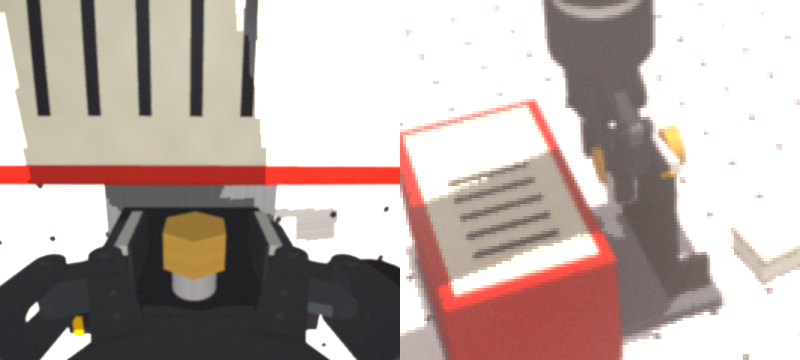

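The wrist view (left) shows the hex head at (195,240), its flats nearly vertical, between the fingers at (130,240) and (268,240). The fingers sit about 1.4 mm too far toward +y, matching the measured pose. I'll correct that and close.

>>> {"fn": "servo_tool", "kwargs": {"motion": [[[0, -0.0015, 0.001, 0, 0, 0, 0.6], [0, -0.0015, 0.001, 0, 0, 0, 0.45], [0, -0.0015, 0.001, 0, 0, 0, 0.38], [0, -0.0015, 0.001, 0, 0, 0, 0.3], [0, -0.0015, 0.001, 0, 0, 0, 0.2], [0, -0.0015, 0.001, 0, 0, 0, 0.1], [0, -0.0015, 0.001, 0, 0, 0, 0.1], [0, -0.0015, 0.001, 0, 0, 0, 0.1], [0, -0.0015, 0.001, 0, 0, 0, 0.1]]], "grip_force": 80}}

```text
t: 3.85
eef_pos: [0.5018, 0.0273, 0.1144]
tool_rot: [0.001, 0.039, 0.999, 0.018]
contact_force: [-2.0, 0.4, 6.0]
gripper_width: 0.299
grasp_force: 78.3
```

```bash
python3 - <<'E'
from h import *
from station import bot
o=bot.get_obs()
print(o["t"],o["eef_pos"],o["contact_force"].round(1),o["torque"].round(2),o["gripper_width"],o["grasp_force"])
print(delta(o,[B[0]-.001,B[1],.115],.27))
s=bot.read_camera("scene");np.savez("pics/s2.npz",**s)
E
```

```text
3.85 [0.50177153 0.02729071 0.11443582] [-2.   0.4  6. ] [ 0.01  0.29 -0.12] 0.2992752607254226 78.2546832470689
(array([ 0.0003,  0.0002, -0.0006]), array([-2.688,  0.005, -0.009]))
```

The head is gripped at 78 N, nearly unloaded. Next I'll turn by −2.69 units about tool x to bring the tool tilt to 0.27.

>>> {"fn": "servo_tool", "kwargs": {"motion": [[[0, 0, 0, -0.08, 0, 0, 0.1], [0, 0, 0, -0.25, 0, 0, 0.1], [0, 0, 0, -0.47, 0, 0, 0.1], [0, 0, 0, -0.71, 0, 0, 0.1], [0, 0, 0, -0.95, 0, 0, 0.1], [0, 0, 0, -1.19, 0, 0, 0.1], [0, 0, 0, -1.43, 0, 0, 0.1], [0, 0, 0, -1.67, 0, 0, 0.1], [0, 0, 0, -1.91, 0, 0, 0.1], [0, 0, 0, -2.15, 0, 0, 0.1], [0, 0, 0, -2.37, 0, 0, 0.1], [0, 0, 0, -2.55, 0, 0, 0.1], [0, 0, 0, -2.65, 0, 0, 0.1], [0, 0, 0, -2.69, 0, 0, 0.1], [0, 0, 0, -2.69, 0, 0, 0.1], [0, 0, 0, -2.69, 0, 0, 0.1]]]}}

```text
t: 5.23
eef_pos: [0.5018, 0.0274, 0.1144]
tool_rot: [0.005, 0.039, 0.99, 0.135]
contact_force: [-2.7, 0.6, 6.7]
gripper_width: 0.3
grasp_force: 78.8
```

```bash
python3 - <<'E'
from h import *
from station import bot
s=bot.read_camera("scene");np.savez("pics/s3.npz",**s);o=bot.get_obs()
print(o["t"],o["eef_pos"],o["contact_force"].round(1),o["torque"].round(2),o["gripper_width"],o["grasp_force"])
print(delta(o,[B[0]-.001,B[1],.115],.27))
for t in(0,-.05,.05):
    P=np.array([.067,.118*np.cos(t),.115+.118*np.sin(t)])@RF.T+[B[0],B[1],0];print(t,((proj(s,P)[0]-[265,145])*5.7).round())
f=lambda c:cv2.convertScaleAbs(cv2.resize(c["img"][145:225,265:335,::-1],None,fx=5.7,fy=5.7,interpolation=cv2.INTER_CUBIC),alpha=1.6)
cv2.imwrite("pics/z3.png",np.hstack([f(load("s2")),f(s)]))
E
```

```text
5.2833 [0.5017887  0.02743016 0.11443405] [-1.7  0.   6.3] [ 0.04  0.32 -0.11] 0.2980419714521902 78.82540857419372
(array([ 0.0003,  0.0002, -0.0005]), array([ 0.005,  0.004, -0.005]))
0 [288. 335.]
-0.05 [287. 348.]
0.05 [288. 321.]
```

View pics/z3.png

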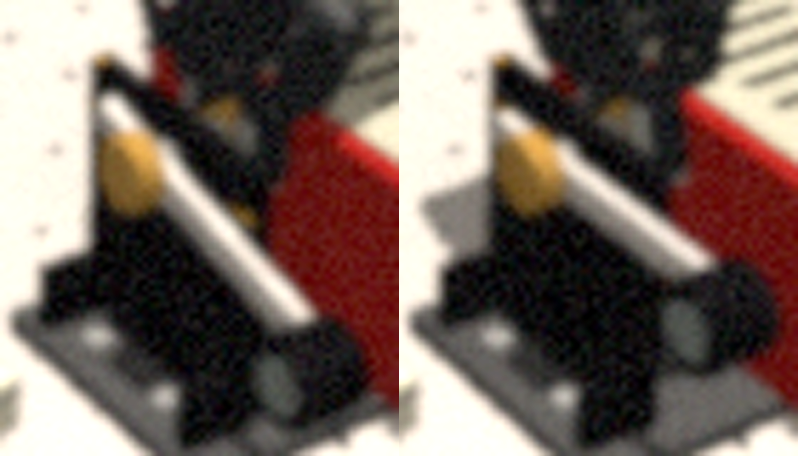

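The right half (levelled) shows the detector's front face centre at (288,335), exactly where I predicted it for level, and the bar's top face from about (173,155) to (311,265). Now I'll check the bar's slope and the yellow marks by numbers.

```bash
python3 - <<'E'
from h import *
z=lambda u,v:(265+(u+.5)/5.7-.5,145+(v+.5)/5.7-.5)
S=load("s3");D=load("side")
a,b=xplane(S,[z(173,155),z(311,265)],.041);print(a,b,np.arctan2(b[2]-a[2],b[1]-a[1]))
a,b=xplane(S,[z(122,182),z(288,335)],.057)[0],xplane(S,[z(288,335)],.067)[0];print(a,b,np.arctan2(b[2]-a[2],b[1]-a[1]))
print("marks",xplane(load("scene"),[z(102,62),z(240,215)],.034))
print("marks side",xplane(D,[(273.3,237.7)],.034), xplane(load("w1"),[(221.9,243.7)],.034))
# bar-only bright mask fit
V=S["img"].min(2).astype(int);vv,uu=np.mgrid[145:225,265:335]
for n in("s2","s3"):
    V=load(n)["img"][145:225,265:335].min(2)
    x=((uu-265+.5)*5.7-.5);y=((vv-145+.5)*5.7-.5)
    line=(155+(x-173)*110/138) if n=="s3" else (160+(x-172)*152/136)
    m=(V>90)&(x>172)&(x<300)&(abs(y-line)<30)
    # per-column weighted centroid
    P=[]
    for j in range(70):
        r=m[:,j]
        if r.sum()>2:P.append((265+j,np.average(vv[r,j],weights=V[r,j])))
    Q=xplane(load(n),P,.043);k=np.polyfit(Q[:,1],Q[:,2],1);print(n,len(P),np.arctan(k[0]),k[1])
E
```

```text
[0.041      0.0126572  0.12755616] [0.041      0.09717748 0.12419648] -0.039729073405556224
[0.057      0.00143859 0.11493197] [0.067      0.1167919  0.11514574] 0.0018531009515020578
marks [[ 0.034      -0.0448769   0.13916497]
 [ 0.034       0.04671794  0.11575502]]
marks side [[ 0.034      -0.03343744  0.118654  ]] [[ 0.034      -0.0543616   0.11839866]]
s2 23 -0.2394271181043906 0.12495363858392511
s3 23 0.0018743319639131413 0.12398208618677693
```

All three checks agree on level within about 0.005 rad: tool tilt 0.270, bar fit +0.002 and nut-to-detector line +0.002. I'll hold for five seconds.

>>> {"fn": "servo_tool", "kwargs": {"motion": [[[0, 0, 0, 0, 0, 0, 0.1], [0, 0, 0, 0, 0, 0, 0.1], [0, 0, 0, 0, 0, 0, 0.1], [0, 0, 0, 0, 0, 0, 0.1], [0, 0, 0, 0, 0, 0, 0.1], [0, 0, 0, 0, 0, 0, 0.1], [0, 0, 0, 0, 0, 0, 0.1], [0, 0, 0, 0, 0, 0, 0.1], [0, 0, 0, 0, 0, 0, 0.1], [0, 0, 0, 0, 0, 0, 0.1], [0, 0, 0, 0, 0, 0, 0.1], [0, 0, 0, 0, 0, 0, 0.1], [0, 0, 0, 0, 0, 0, 0.1], [0, 0, 0, 0, 0, 0, 0.1], [0, 0, 0, 0, 0, 0, 0.1], [0, 0, 0, 0, 0, 0, 0.1], [0, 0, 0, 0, 0, 0, 0.1], [0, 0, 0, 0, 0, 0, 0.1], [0, 0, 0, 0, 0, 0, 0.1], [0, 0, 0, 0, 0, 0, 0.1]]]}}

```text
t: 6.95
eef_pos: [0.5018, 0.0274, 0.1144]
tool_rot: [0.005, 0.039, 0.99, 0.135]
contact_force: [-0.9, 1.3, 6.1]
gripper_width: 0.303
grasp_force: 78.8
```

>>> {"fn": "servo_tool", "kwargs": {"motion": [[[0, 0, 0, 0, 0, 0, 0.1], [0, 0, 0, 0, 0, 0, 0.1], [0, 0, 0, 0, 0, 0, 0.1], [0, 0, 0, 0, 0, 0, 0.1], [0, 0, 0, 0, 0, 0, 0.1], [0, 0, 0, 0, 0, 0, 0.1], [0, 0, 0, 0, 0, 0, 0.1], [0, 0, 0, 0, 0, 0, 0.1], [0, 0, 0, 0, 0, 0, 0.1], [0, 0, 0, 0, 0, 0, 0.1], [0, 0, 0, 0, 0, 0, 0.1], [0, 0, 0, 0, 0, 0, 0.1], [0, 0, 0, 0, 0, 0, 0.1], [0, 0, 0, 0, 0, 0, 0.1], [0, 0, 0, 0, 0, 0, 0.1], [0, 0, 0, 0, 0, 0, 0.1], [0, 0, 0, 0, 0, 0, 0.1], [0, 0, 0, 0, 0, 0, 0.1], [0, 0, 0, 0, 0, 0, 0.1], [0, 0, 0, 0, 0, 0, 0.1]]]}}

```text
t: 8.62
eef_pos: [0.5017, 0.0274, 0.1144]
tool_rot: [0.005, 0.039, 0.99, 0.135]
contact_force: [-2.2, 0.4, 6.7]
gripper_width: 0.306
grasp_force: 78.8
```

>>> {"fn": "servo_tool", "kwargs": {"motion": [[[0, 0, 0, 0, 0, 0, 0.1], [0, 0, 0, 0, 0, 0, 0.1], [0, 0, 0, 0, 0, 0, 0.1], [0, 0, 0, 0, 0, 0, 0.1], [0, 0, 0, 0, 0, 0, 0.1], [0, 0, 0, 0, 0, 0, 0.1], [0, 0, 0, 0, 0, 0, 0.1], [0, 0, 0, 0, 0, 0, 0.1], [0, 0, 0, 0, 0, 0, 0.1], [0, 0, 0, 0, 0, 0, 0.1], [0, 0, 0, 0, 0, 0, 0.1], [0, 0, 0, 0, 0, 0, 0.1], [0, 0, 0, 0, 0, 0, 0.1], [0, 0, 0, 0, 0, 0, 0.1], [0, 0, 0, 0, 0, 0, 0.1], [0, 0, 0, 0, 0, 0, 0.1], [0, 0, 0, 0, 0, 0, 0.1], [0, 0, 0, 0, 0, 0, 0.1], [0, 0, 0, 0, 0, 0, 0.1], [0, 0, 0, 0, 0, 0, 0.1]]]}}

```text
t: 10.28
eef_pos: [0.5017, 0.0274, 0.1144]
tool_rot: [0.005, 0.039, 0.99, 0.135]
contact_force: [-2.0, -0.1, 6.0]
gripper_width: 0.295
grasp_force: 78.8
```

```bash
python3 - <<'E'
from h import *
from station import bot
s=bot.read_camera("scene");o=bot.get_obs()
print(o["t"],o["contact_force"].round(1),o["grasp_force"],delta(o,[B[0]-.001,B[1],.115],.27))
a=load("s3")["img"][145:225,265:335].astype(int);d=abs(s["img"][145:225,265:335]-a);print("image change",d.mean(),np.percentile(d,99.5))
print(bot.hand_in() if d.mean()<8 and o["grasp_force"]>60 else "not handed in")
E
```

```text
10.3333 [-2.7  1.   5.1] 78.82764046546072 (array([ 0.0002,  0.0002, -0.0005]), array([ 0.005,  0.004, -0.004]))
image change 3.3491666666666666 16.0
the job is handed in; nothing more can be done
None
```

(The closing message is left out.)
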